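# Lay out the cleaned clock parts in their trays

### The arm

A 6-joint arm with a two-finger parallel gripper is mounted at the origin on the work surface. World frame = base frame: x ahead of the robot, y to its left, z up, the work surface at z = 0. Lengths are in m, angles in rad, forces in N, time in s.
With the tool pointing down it reaches from about 0.4 to 0.825 m from the base axis. Payload 7 kg.
Tool frame: the origin (TCP) lies midway between the tips of the shut fingers; the grasp point (between the pads) lies 19 mm behind it; z points along the fingers, y is the line along which they close (so a half turn about z gives the same grasp; the last joint's range is limited). The gripper opens to 85 mm and grips with 20 to 120 N. Pads are 22 mm wide; open, the fingers measure 114 mm over their backs; the gripper's body (76 mm by 85 mm) begins 54 mm behind the grasp point. The pads swing forward as they close: fully open they stand 13 mm farther back than shut.
Start: joints at [1.473, 0.359, 0.012, 0, -1.224, -0.288], TCP at [0.254, 0.625, 0.231] pointing down, gripper open.
Joint ranges: [-3.07, 3.07], [-1.43, 2.12], [-1.02, 1.25], [-3.03, 1.67], [-3.05, -0], [-3.03, 3.03]. Speed limits (rad/s): [2.39, 2.39, 3.01, 3.14, 3.14, 3.14].

### API

Orientations are given as a unit quaternion [w, x, y, z].
In Python, from cell import r gives the robot as it stands.
- The arm moves only by the tool arm_command, never from a script. Its argument "deltas" is one flat list of numbers, 7 for each row, row after row: the closure, from -1 (fully open) to 1 (shut), then the shift along the tool's x, y, z in m, then the turn, a rotation vector about the tool's x, y, z in rad. In form: [claw, tx, ty, tz, rx, ry, rz, claw, tx, ty, tz, rx, ry, rz, ...]. A call has 1 to 12 rows; each row is the pose to reach, as a shift and turn from the pose commanded when the call began, along the tool's axes at that moment; what a row does not reach only later rows make up. A row lasts 1/10 s, in which the tool goes at most 50 mm and 8.59 degrees, less where a joint would pass 70% of its speed; a pose out of reach is approached as far as the arm can. A call with a gripper value outside its range is refused whole. The fingers move at their own pace and stop on an object; "force" is the grip in N (left out, the last holds). Time passes only in rows, so rows that repeat a pose let the fingers close. It gives the time, the measured TCP pose, the force, the opening and the grip force at its end, in the units of the state.
- r.sense(): the state, without advancing time (a new reading comes with each control period).
- r.camera(name): name is "scene" or "side" or "wrist"; returns the picture (400x640x3 uint8, blue, green, red); there is no depth.
- r.camera_params(name): a dict with "mtx" (3x3 intrinsics, pixels), "eye" and "attitude" of the camera in the world; the wrist camera has in their place "T_tool_cam" (4x4, takes a point from camera to tool coordinates, whose origin is the TCP and whose axes are the flange's). Camera axes: x right, y down, z forward; pixel columns grow to the right and rows downward; lengths in m; the calibration is good to about 2 mm. A picture is of the moment at which its call begins: read the wrist's pose just before it. camera_params takes no time and is no camera call.
- r.hand_in(): hands the job in; it is judged then, once.
Trained networks look in the newest picture that a camera, given by its name, has taken for a name from the list of things; names that differ only in an ending like _2 or _b are one class to them, and where a whole thing is asked for, a point or a joint stands for the part that bears it (a point fixed in the world has none). Each returns a list of dicts, best first, with "p" (0 to 1); they miss things now and then, are a little off and sometimes report something else, mostly with a low value. They report only what shows in the picture. A call takes as long as a camera call. They do not tell look-alikes from the thing itself.
- r.find_in(camera, name): "extent" ([left, top, right, bottom] in pixels, round what is visible of it).
The state is a dict: "clock": time; "joint_positions": joint angles; "dq": joint speeds; "joint_efforts": joint torques, N m; "position": TCP position; "tool_rot": TCP orientation; "force": force on the tool from outside, world axes, zero at the start; "moment": the same for the moment, N m; "opening": finger opening in m; "grasp_force": force on a finger pad.
Only numpy, scipy, OpenCV 4.12 (cv2) and the standard library are available. Lean on these libraries where they do the work, as an engineer would, in place of code of your own. Each camera call takes 0.05 s, during which the arm holds its last target. There are 200 camera calls.

### The job

Four brass clock parts have come back from cleaning in two stacks of two. Take the stacks apart and set each part down, upright and flat, in the recess of its own shape and size: the large wheel in the large round recess, the small wheel in the small round one, the square plate in the square one and the oblong bridge in the oblong one. Set them down without dropping any part, and leave the black loupe where it stands.

Things in the scene. Friction and masses are not known exactly. Their poses are not given: they have to be found in the camera images.
- great_wheel: Large round brass clock wheel with fine teeth: plate 80 mm in diameter (86 mm over the teeth), round boss 30 mm in diameter. About 0.3 kg. It is 32 mm high: plate from 0 to 5 mm, central boss (the grip) from 5 to 32 mm. Origin: centre of the underside. At the start the lower part of a stack, on the bench, with the small wheel or the bridge loose on its boss.
- square_plate: Square brass plate 72 x 72 mm with sides along its x and y axes, square boss 30 x 30 mm with the same directions. About 0.32 kg. It is 32 mm high: plate from 0 to 5 mm, central boss (the grip) from 5 to 32 mm. Origin: centre of the underside. At the start the lower part of a stack, on the bench, with the small wheel or the bridge loose on its boss.
- small_wheel: Small round brass clock wheel with fine teeth: plate 50 mm in diameter (56 mm over the teeth), round boss 20 mm in diameter. About 0.13 kg. It is 32 mm high: plate from 0 to 5 mm, central boss (the grip) from 5 to 32 mm. Origin: centre of the underside. At the start loose and centred on the boss of the great wheel or square plate, underside 32 mm above the bench, any yaw.
- bridge: Oblong brass clock bridge: plate 76 mm long (its x axis) and 26 mm wide (its y axis), boss 34 mm along x and 20 mm along y. About 0.2 kg. It is 32 mm high: plate from 0 to 5 mm, central boss (the grip) from 5 to 32 mm. Origin: centre of the underside. At the start loose and centred on the boss of the great wheel or square plate, underside 32 mm above the bench, any yaw.
- great_tray: White tray 116 x 116 mm with one grey-lined round recess 96 mm in diameter, the place of the great wheel. It is fixed, 12 mm high; the recess floor lies 6 mm above the bench, the rim 6 mm above that floor. Origin: centre of the underside, right below the recess's centre; z up.
- square_tray: White tray 108 x 108 mm with one grey-lined square recess 88 x 88 mm, sides along its x and y axes, the place of the square plate. It is fixed, 12 mm high; the recess floor lies 6 mm above the bench, the rim 6 mm above that floor. Origin: centre of the underside, right below the recess's centre; z up.
- small_tray: White tray 86 x 86 mm with one grey-lined round recess 66 mm in diameter, the place of the small wheel. It is fixed, 12 mm high; the recess floor lies 6 mm above the bench, the rim 6 mm above that floor. Origin: centre of the underside, right below the recess's centre; z up.
- bridge_tray: White tray 112 x 62 mm with one grey-lined oblong recess 92 mm (its x axis) by 42 mm (its y axis), the place of the bridge. It is fixed, 12 mm high; the recess floor lies 6 mm above the bench, the rim 6 mm above that floor. Origin: centre of the underside, right below the recess's centre; z up.
- loupe: Black eye loupe standing loose on the bench, 38 mm in diameter, 30 mm high, to be left alone. Origin: centre of the underside. Other tools and pots stand about, none higher than 60 mm within the working area.
There are look-alikes about, which are no part of the job. Leave any blue look-alike of the bridge alone.

How it is judged:
At the end, for the whole second after the job is handed in: Every part lies at rest in its own tray's recess, boss up: its centre within 13 mm of the tray's centre sideways, its underside on the recess floor (less than 8.5 mm above the tray's underside), tilted less than 0.06 rad, slower than 0.02 m/s (horizontal distance between great_wheel and great_tray below 0.013 m and z of great_wheel in the frame of great_tray below 0.0085 m and angle between each of great_wheel, square_plate, small_wheel, bridge's own z axis and vertical below 0.06 rad and linear speed of each of great_wheel, square_plate, small_wheel, bridge below 0.02 m/s and horizontal distance between square_plate and square_tray below 0.013 m and z of square_plate in the frame of square_tray below 0.0085 m and horizontal distance between small_wheel and small_tray below 0.013 m and z of small_wheel in the frame of small_tray below 0.0085 m and horizontal distance between bridge and bridge_tray below 0.013 m and z of bridge in the frame of bridge_tray below 0.0085 m); the robot touches nothing.
It fails at once if the loupe is pushed or knocked from its spot (moved more than 20 mm) (distance of loupe from where it was at the start of the episode above 0.02 m).
It fails at once if the great wheel is dropped: it falls, out of the fingers, faster than 0.6 m/s (about 20 mm of free fall) (linear speed of great_wheel above 0.6 m/s and contact force between great_wheel and the fingers below 0.05 N).
It fails at once if the square plate is dropped: it falls, out of the fingers, faster than 0.6 m/s (about 20 mm of free fall) (linear speed of square_plate above 0.6 m/s and contact force between square_plate and the fingers below 0.05 N).
It fails at once if the small wheel is dropped: it falls, out of the fingers, faster than 0.6 m/s (about 20 mm of free fall) (linear speed of small_wheel above 0.6 m/s and contact force between small_wheel and the fingers below 0.05 N).
It fails at once if the bridge is dropped: it falls, out of the fingers, faster than 0.6 m/s (about 20 mm of free fall) (linear speed of bridge above 0.6 m/s and contact force between bridge and the fingers below 0.05 N).
It also fails if it takes over 118 s, if anything falls off the work surface, if the arm or the gripper's body presses on something with over 40 N, if the wrist force passes 120 N, or if a joint passes its speed limit or range.

## Working session

There is one attempt and no reset: what is moved stays moved. The work goes in short steps, Python scripts to look and compute and a tool call to move; the robot and the scene stay as the last step left them, time stands still between calls to the robot, and variables do not carry over. Pictures are saved under pics/ and viewed, at most 16 in all, crops included, and the job is handed in when it is done.

Besides the shell and the picture viewer there is one more tool, called as name(argument=value, ...), one argument or row to a line, values as JSON. arm_command: Moves the arm, as the interface text tells. Its arguments: {"type":"object","properties":{"deltas":{"type":"array","items":{"type":"number"}},"force":{"type":"number"}},"required":["deltas"]}

```bash
ls; mkdir -p pics; python3 - <<'E'
from cell import r
import cv2,numpy as np
s=r.sense();print(s)
for c in ["scene","side","wrist"]:
    im=r.camera(c);cv2.imwrite(f"pics/{c}0.png",im)
    p=r.camera_params(c);print(c,{k:np.round(v,4).tolist() for k,v in p.items()})
    for n in ["great_wheel","square_plate","small_wheel","bridge","great_tray","square_tray","small_tray","bridge_tray","loupe"]:
        print(n,[(np.round(d["extent"]).astype(int).tolist(),round(d["p"],2)) for d in r.find_in(c,n)])
E
```

```text
pics
{'clock': 0.0, 'joint_positions': array([ 1.47307661e+00,  3.59419611e-01,  1.10604143e-02, -3.63324559e-04,
       -1.22410694e+00, -2.88112140e-01]), 'dq': array([-0.00100978,  0.00028629, -0.00191388, -0.00060154, -0.00046146,
       -0.00049793]), 'joint_efforts': array([-1.06748656e-03, -5.83317232e+01,  2.93431628e+01,  6.93705887e+00,
       -5.77129264e-03, -4.61043950e-07]), 'position': array([0.25385356, 0.62492201, 0.23034083]), 'tool_rot': array([ 8.47357787e-04,  9.81437143e-01, -1.91782191e-01, -9.06693345e-05]), 'force': array([ 0.23708982, -1.00673087,  0.0620338 ]), 'moment': array([-0.0080432 ,  0.03592454,  0.0163984 ]), 'grasp_force': 0.0, 'opening': 0.085524058705601}
scene {'mtx': [[398.3783, 0.0, 322.0747], [0.0, 398.3783, 199.1538], [0.0, 0.0, 1.0]], 'eye': [0.9222, 0.5512, 0.6759], 'attitude': [-0.135, 0.3162, 0.8596, -0.3781]}
great_wheel [([287, 179, 324, 194], 0.82), ([331, 210, 374, 234], 0.18)]
square_plate [([399, 239, 458, 288], 0.75), ([331, 211, 372, 230], 0.55), ([198, 183, 256, 226], 0.46)]
small_wheel [([340, 196, 365, 218], 0.84)]
bridge [([
[... 582 characters left out ...]
343, 156, 398, 188], 0.36)]
small_wheel [([272, 181, 298, 198], 0.94)]
bridge [([201, 286, 248, 321], 0.98), ([281, 220, 323, 246], 0.85), ([322, 270, 370, 307], 0.76)]
great_tray [([381, 237, 461, 285], 0.82)]
square_tray [([342, 160, 397, 186], 0.59)]
small_tray []
bridge_tray [([239, 326, 326, 379], 0.59)]
loupe [([369, 194, 390, 215], 0.66)]
wrist {'mtx': [[313.816, 0.0, 322.8867], [0.0, 313.816, 202.5907], [0.0, 0.0, 1.0]], 'T_tool_cam': [[-0.0014, -0.9476, -0.3195, 0.0822], [1.0, -0.0011, -0.0012, -0.0016], [0.0008, -0.3195, 0.9476, -0.1432], [0.0, 0.0, 0.0, 1.0]]}
great_wheel []
square_plate []
small_wheel []
bridge []
great_tray []
square_tray []
small_tray []
bridge_tray []
loupe []
```

View pics/scene0.png

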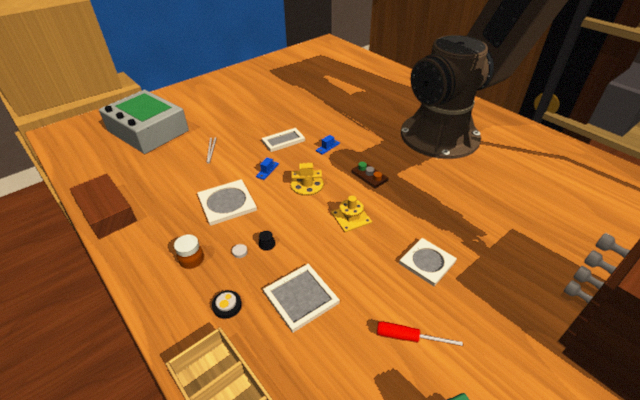

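View pics/side0.png

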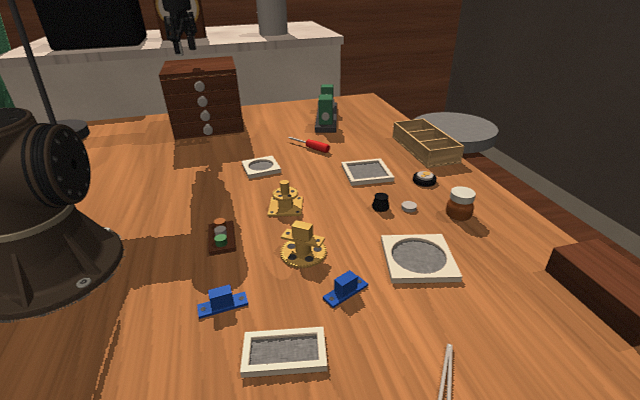

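Stacks: the small wheel on the square plate at scene (350,213) and the bridge on the great wheel at (307,180). Blue look-alikes, which I'll leave alone, are at (267,167) and (328,145). Trays: great (226,200), square (301,296), small (428,260), bridge (283,140). The loupe is at (267,241). Next I'll rectify both views to top-down.

```bash
cat > h.py <<'E'
from cell import r
import cv2,numpy as np
from scipy.spatial.transform import Rotation as R
def q2R(q): return R.from_quat(np.roll(q,-1)).as_matrix()
def cam(name,s=None):
    p=r.camera_params(name)
    if name=="wrist":
        T=np.eye(4);T[:3,:3]=q2R(s["tool_rot"]);T[:3,3]=s["position"];T=T@p["T_tool_cam"]
        return p["mtx"],T[:3,:3],T[:3,3]
    return p["mtx"],q2R(p["attitude"]),np.array(p["eye"])
def px2w(c,uv,z):
    K,A,e=c;d=A@np.linalg.inv(K)@np.array([uv[0],uv[1],1.]);return e+d*(z-e[2])/d[2]
X0,Y0,M=0.25,0.95,1000.  # ortho: col=(Y0-y)*M, row=(x-X0)*M
def ortho(im,c,z,x0,y0,w,h,m):
    # column -> -y , row -> -x (x ahead is up); top-left is (x0,y0)
    K,A,e=c;H=K@A.T@np.array([[0,-1/m,x0],[-1/m,0,y0],[0,0,z]]) 
    O=np.array([[0,-1/m,x0],[-1/m,0,y0],[0,0,z],])
    O[:,2]-=e
    return cv2.warpPerspective(im,K@A.T@O,(w,h),flags=cv2.WARP_INVERSE_MAP|cv2.INTER_LINEAR)
def o2w(p,x0,y0,m): return np.array([x0-p[1]/m,y0-p[0]/m])
def whites(im,c,z=0.012,x0=0.9,y0=0.9,w=1100,h=700,m=1000.):
    o=ortho(im,c,z,x0,y0,w,h,m);g=cv2.cvtColor(o,cv2.COLOR_BGR2HSV)
    k=((g[...,1]<70)&(g[...,2]>60)).astype(np.uint8)*255
    k=cv2.morphologyEx(k,cv2.MORPH_OPEN,np.ones((3,3)))
    res=[]
    for q in cv2.findContours(k,cv2.RETR_EXTERNAL,cv2.CHAIN_APPROX_NONE)[0]:
        (a,b),(ww,hh),an=cv2.minAreaRect(q)
        if 55<min(ww,hh)<135 and max(ww,hh)<135: res.append((*np.round(o2w((a,b),x0,y0,m),4).tolist(),round(ww),round(hh),round(an,1)))
    return res,o
E
python3 - <<'E'
from h import *
for n in["scene","side"]:
    im=cv2.imread(f"pics/{n}0.png");c=cam(n)
    t,o=whites(im,c);print(n,t)
    cv2.imwrite(f"pics/o_{n}.png",cv2.resize(o,(780,496),interpolation=cv2.INTER_AREA))
cs,cd=cam("scene"),cam("side")
for nm,a,b,z in[("small boss top-ish",(352.5,198),(285,182),.064),("bridge",(306,165),(302,225),.062),("loupe",(267,233),(380,196),.03)]:
    print(nm,px2w(cs,a,z),px2w(cd,b,z))
E
```

```text
scene [(0.4131, 0.2864, 87, 86, 83.4), (0.6418, -0.1521, 122, 115, 13.6), (0.6702, 0.1808, 111, 108, 4.8)]
side [(0.4107, 0.2711, 88, 106, 83.7), (0.6393, -0.1579, 113, 117, 14.0), (0.6656, 0.1663, 125, 111, 4.8)]
small boss top-ish [0.44172937 0.08333743 0.064     ] [0.44428806 0.07535812 0.064     ]
bridge [ 0.4442444  -0.08324364  0.062     ] [ 0.44664889 -0.08360726  0.062     ]
loupe [0.635449   0.01788297 0.03      ] [0.63834791 0.01652206 0.03      ]
```

View pics/o_scene.png

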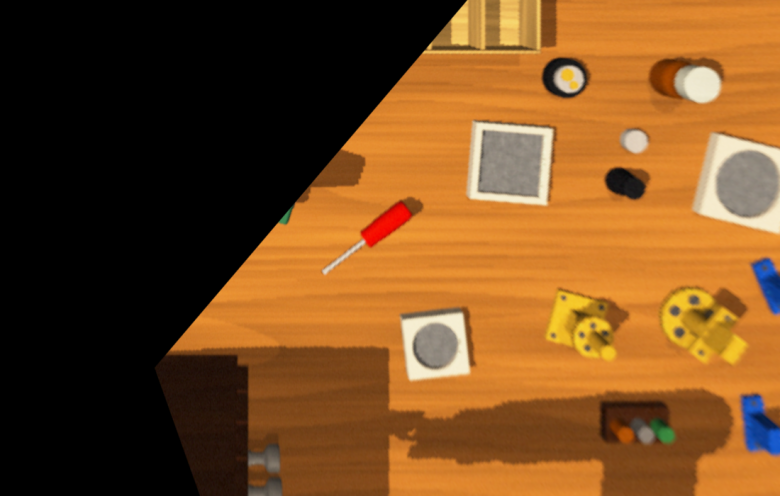

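```bash
cat >> h.py <<'E'
def yaw(s): 
    A=q2R(s["tool_rot"]);return np.arctan2(A[1,0],A[0,0])
def go(x,y,z,psi=None,s=None):
    s=s or r.sense();A=q2R(s["tool_rot"]);d=A.T@(np.array([x,y,z])-s["position"])
    y0=yaw(s)
    rot=R.from_matrix(A.T@np.array([[np.cos(p:=y0 if psi is None else psi),np.sin(p),0],[np.sin(p),-np.cos(p),0],[0,0,-1]])).as_rotvec()
    print("shift",np.round(d,4),"rot",np.round(rot,4),"n50",round(np.linalg.norm(d)/.05,1),"nrot",round(abs(rot[2])/.15,1),"t",round(s["clock"],2),"pos",np.round(s["position"],4),"yaw",round(y0,4))
E
python3 -c "
from h import *
go(.56,.02,.32,0)"
```

```text
shift [ 0.5113  0.4457 -0.0887] rot [-0.     -0.     -0.3858] n50 13.7 nrot 2.6 t 1.5 pos [0.254  0.6254 0.2313] yaw -0.3858
```

arm_command(
  deltas=[-1, 0.511, 0.446, -0.089, 0, 0, -0.386, -1, 0.511, 0.446, -0.089, 0, 0, -0.386, -1, 0.511, 0.446, -0.089, 0, 0, -0.386, -1, 0.511, 0.446, -0.089, 0, 0, -0.386, -1, 0.511, 0.446, -0.089, 0, 0, -0.386, -1, 0.511, 0.446, -0.089, 0, 0, -0.386, -1, 0.511, 0.446, -0.089, 0, 0, -0.386, -1, 0.511, 0.446, -0.089, 0, 0, -0.386, -1, 0.511, 0.446, -0.089, 0, 0, -0.386, -1, 0.511, 0.446, -0.089, 0, 0, -0.386, -1, 0.511, 0.446, -0.089, 0, 0, -0.386, -1, 0.511, 0.446, -0.089, 0, 0, -0.386],
)

```text
clock: 2.7
position: [0.5226, 0.0923, 0.3102]
tool_rot: [-0.0, 1.0, 0.0, 0.001]
force: [0.4, 0.2, 0.2]
opening: 0.0851
grasp_force: 0.0
```

```bash
python3 -c "
from h import *
go(.56,.02,.32,0)"
```

```text
shift [ 0.0374  0.0723 -0.0098] rot [-0.0005 -0.001   0.0005] n50 1.6 nrot 0.0 t 2.7 pos [0.5226 0.0923 0.3102] yaw 0.0005
```

arm_command(
  deltas=[-1, 0.035, 0.07, -0.01, 0, 0, 0, -1, 0.035, 0.07, -0.01, 0, 0, 0, -1, 0.035, 0.07, -0.01, 0, 0, 0, -1, 0.035, 0.07, -0.01, 0, 0, 0],
)

```text
clock: 3.1
position: [0.5571, 0.0236, 0.3192]
tool_rot: [-0.0, 1.0, -0.001, -0.0]
force: [-0.7, 0.5, -0.2]
opening: 0.0854
grasp_force: 0.0
```

```bash
python3 - <<'E'
from h import *
s=r.sense();print(s["position"],s["dq"].max());im=r.camera("wrist");cv2.imwrite("pics/w1.png",im)
np.save("w1.npy",np.r_[s["position"],s["tool_rot"]])
c=cam("wrist",s)
t,o=whites(im,c);print(t)
cv2.imwrite("pics/o_w1.png",cv2.resize(o,(780,496),interpolation=cv2.INTER_AREA))
E
```

```text
[0.55710348 0.02358966 0.31915677] 0.03156178590717552
[(0.4142, 0.2845, 88, 91, 83.5), (0.6419, -0.1549, 118, 116, 14.0), (0.6706, 0.1793, 110, 108, 4.9)]
```

View pics/w1.png

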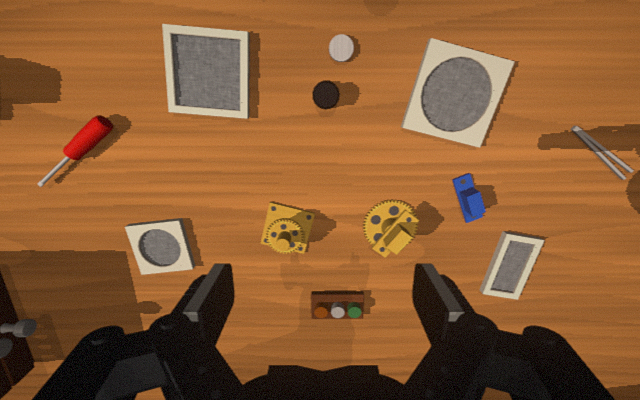

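The wrist view shows the small wheel on the square plate at (285,230) and the brass bridge on the great wheel at (392,230). The blue look-alike is at (468,197) and the bridge tray at (513,265). I'll zoom in on both stacks, rectified at the boss-top height.

```bash
python3 - <<'E'
from h import *
v=np.load("w1.npy");s=dict(position=v[:3],tool_rot=v[3:]);c=cam("wrist",s);im=cv2.imread("pics/w1.png")
t,o=whites(im,c,x0=.55,y0=-.15,w=350,h=300);print(t)
t,o=whites(cv2.imread("pics/scene0.png"),cam("scene"),x0=.55,y0=-.15,w=350,h=300);print("scene",t)
t,o=whites(cv2.imread("pics/side0.png"),cam("side"),x0=.55,y0=-.15,w=350,h=300);print("side",t)
a=ortho(im,c,.064,.51,.15,390,390,3000);b=ortho(im,c,.064,.51,-.02,390,390,3000)
a2=ortho(im,c,.032,.51,.15,390,390,3000)
p=np.hstack([a,b])
for k in range(0,780,30): cv2.line(p,(k,0),(k,5 if k%150 else 12),(255,255,255),1)
for k in range(0,390,30): cv2.line(p,(0,k),(5,k),(255,255,255),1);cv2.line(p,(390,k),(395,k),(255,255,255),1)
cv2.imwrite("pics/zoom1.png",p)
E
```

```text
[(0.3775, -0.2789, 69, 114, 10.5)]
scene [(0.3768, -0.278, 70, 112, 10.3)]
side [(0.3745, -0.2888, 69, 112, 10.4)]
```

View pics/zoom1.png

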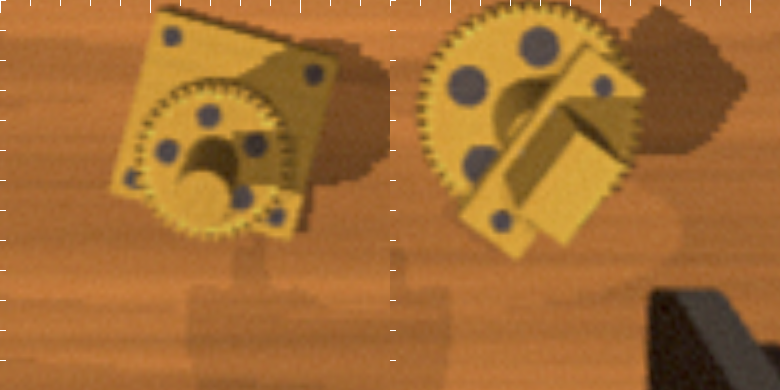

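```bash
python3 -c "
from h import *
go(.4435,.082,.11,0)"
```

```text
shift [-0.1133 -0.0576  0.2092] rot [-0.0002  0.0003 -0.0005] n50 4.9 nrot 0.0 t 3.15 pos [0.5569 0.0243 0.3192] yaw -0.0005
```

arm_command(
  deltas=[-1, -0.113, -0.058, 0.209, 0, 0, 0, -1, -0.113, -0.058, 0.209, 0, 0, 0, -1, -0.113, -0.058, 0.209, 0, 0, 0, -1, -0.113, -0.058, 0.209, 0, 0, 0, -1, -0.113, -0.058, 0.209, 0, 0, 0, -1, -0.113, -0.058, 0.209, 0, 0, 0, -1, -0.113, -0.058, 0.209, 0, 0, 0, -1, -0.113, -0.058, 0.209, 0, 0, 0],
)

```text
clock: 3.95
position: [0.4454, 0.0835, 0.1117]
tool_rot: [-0.001, 1.0, 0.001, 0.001]
force: [-0.5, 0.6, -0.6]
opening: 0.0858
grasp_force: 0.0
```

```bash
python3 - <<'E'
from h import *
s=r.sense();im=r.camera("wrist")
c=cam("wrist",s)
o=ortho(im,c,.064,.51,.15,390,390,3000)
cv2.imwrite("pics/zoom2.png",np.hstack([o,cv2.resize(im,(400,250))[:, :390] if 0 else cv2.copyMakeBorder(cv2.resize(im,(390,244)),0,146,0,0,0)]))
go(.4435,.082,.041,0)
E
```

```text
shift [-0.0022  0.0014  0.0707] rot [-0.0014 -0.0026  0.0011] n50 1.4 nrot 0.0 t 4.0 pos [0.4455 0.0833 0.1117] yaw 0.0011
```

View pics/zoom2.png

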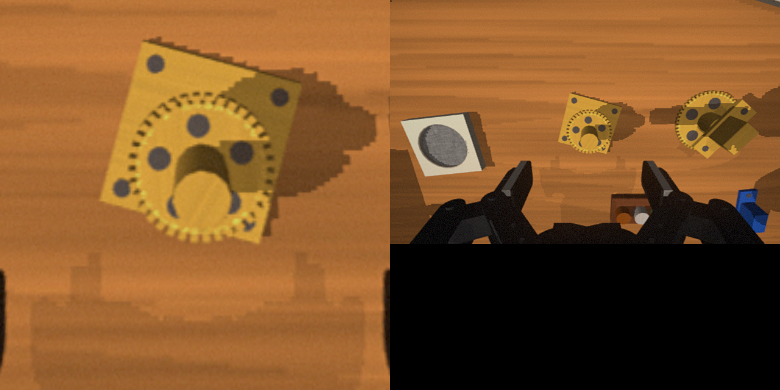

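The close view confirms the brass small wheel on the square plate, boss top at crop (203,200), i.e. (0.443, 0.082). I'll descend and grip.

arm_command(
  deltas=[-1, -0.002, 0.001, 0.035, 0, 0, 0, -1, -0.002, 0.001, 0.071, 0, 0, 0, -1, -0.002, 0.001, 0.071, 0, 0, 0, -1, -0.002, 0.001, 0.071, 0, 0, 0, 1, -0.002, 0.001, 0.071, 0, 0, 0, 1, -0.002, 0.001, 0.071, 0, 0, 0, 1, -0.002, 0.001, 0.071, 0, 0, 0, 1, -0.002, 0.001, 0.071, 0, 0, 0, 1, -0.002, 0.001, 0.071, 0, 0, 0, 1, -0.002, 0.001, 0.071, 0, 0, 0, 1, -0.002, 0.001, 0.071, 0, 0, 0, 1, -0.002, 0.001, 0.071, 0, 0, 0],
  force=50,
)

```text
clock: 5.2
position: [0.4423, 0.0814, 0.0401]
tool_rot: [-0.0, 1.0, 0.0, 0.0]
force: [-2.8, 0.9, 9.4]
opening: 0.0181
grasp_force: 48.6
```

arm_command(
  deltas=[1, 0, 0, -0.015, 0, 0, 0, 1, 0, 0, -0.04, 0, 0, 0, 1, 0, 0, -0.08, 0, 0, 0, 1, -0.03, -0.205, -0.08, 0, 0, 0, 1, -0.03, -0.205, -0.08, 0, 0, 0, 1, -0.03, -0.205, -0.08, 0, 0, 0, 1, -0.03, -0.205, -0.08, 0, 0, 0, 1, -0.03, -0.205, -0.08, 0, 0, 0, 1, -0.03, -0.205, -0.08, 0, 0, 0, 1, -0.03, -0.205, -0.08, 0, 0, 0],
)

```text
clock: 6.2
position: [0.4115, 0.2855, 0.119]
tool_rot: [0.001, 1.0, 0.0, -0.0]
force: [-1.0, -0.2, -3.0]
opening: 0.0179
grasp_force: 49.3
```

```bash
python3 - <<'E'
from h import *
s=r.sense();im=r.camera("wrist");c=cam("wrist",s)
print(s["opening"],s["grasp_force"],s["force"])
t,_=whites(im,c);print(t)
o=ortho(im,c,.012,.49,.35,390,390,3000)
cv2.imwrite("pics/zoom3.png",np.hstack([o,cv2.copyMakeBorder(cv2.resize(im,(390,244)),0,146,0,0,0)]))
go(.4125,.2865,.018,0)
E
```

```text
0.017851993347037277 49.324838519096375 [-0.98181537 -0.188246   -3.00488442]
[(0.4129, 0.2861, 86, 86, 83.3)]
shift [ 0.0008 -0.0015  0.1011] rot [ 0.0008  0.0007 -0.0004] n50 2.0 nrot 0.0 t 6.25 pos [0.4118 0.2851 0.1191] yaw -0.0004
```

View pics/zoom3.png

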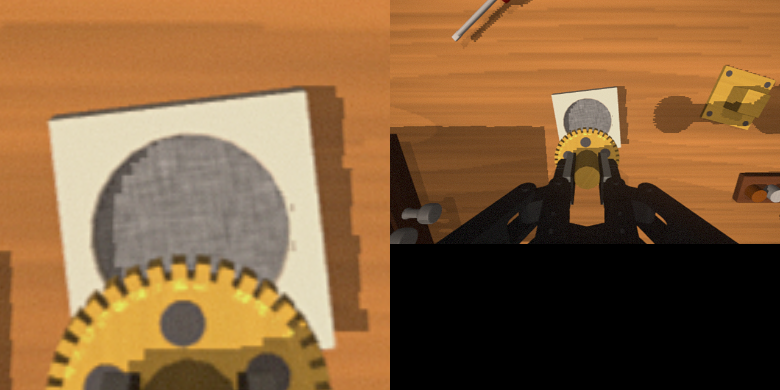

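The wheel is level in the fingers over the small tray, whose recess centre is about (0.4125, 0.2865). Lowering.

arm_command(
  deltas=[1, 0.001, -0.001, 0.04, 0, 0, 0, 1, 0.001, -0.001, 0.08, 0, 0, 0, 1, 0.001, -0.001, 0.095, 0, 0, 0, 1, 0.001, -0.001, 0.1, 0, 0, 0, 1, 0.001, -0.001, 0.102, 0, 0, 0, 1, 0.001, -0.001, 0.104, 0, 0, 0, 1, 0.001, -0.001, 0.105, 0, 0, 0, 1, 0.001, -0.001, 0.105, 0, 0, 0],
)

```text
clock: 7.05
position: [0.4134, 0.2876, 0.0151]
tool_rot: [-0.001, 1.0, 0.0, 0.0]
force: [-0.6, 0.7, -0.7]
opening: 0.0184
grasp_force: 49.3
```

arm_command(
  deltas=[1, 0, 0, 0.001, 0, 0, 0, 1, 0, 0, 0.001, 0, 0, 0],
)

```text
clock: 7.25
position: [0.4133, 0.2877, 0.0142]
tool_rot: [-0.0, 1.0, 0.0, 0.0]
force: [-0.7, 0.2, 4.9]
opening: 0.018
grasp_force: 50.0
```

arm_command(
  deltas=[0, 0, 0, 0, 0, 0, 0, 0, 0, 0, 0, 0, 0, 0, 0, 0, 0, 0, 0, 0, 0, 0, 0, 0, 0, 0, 0, 0, 0, 0, 0, -0.02, 0, 0, 0, -1, 0, 0, -0.06, 0, 0, 0, -1, 0, 0, -0.11, 0, 0, 0, -1, 0, 0.03, -0.16, 0, 0, 0, -1, 0, 0.03, -0.16, 0, 0, 0],
)

```text
clock: 8.15
position: [0.4145, 0.2577, 0.1786]
tool_rot: [-0.003, 1.0, 0.0, 0.003]
force: [0.6, 0.3, 0.0]
opening: 0.0854
grasp_force: 0.0
```

```bash
python3 - <<'E'
from h import *
s=r.sense();im=r.camera("wrist");c=cam("wrist",s);cv2.imwrite("pics/w4.png",im)
print(s["position"],s["opening"])
o=ortho(im,c,.012,.49,.35,390,390,3000)
o2=ortho(im,c,.032,.51,.15,390,390,3000)
cv2.imwrite("pics/zoom4.png",np.hstack([o,o2]))
E
```

```text
[0.41452354 0.25765612 0.17858901] 0.08543656422506608
```

View pics/zoom4.png

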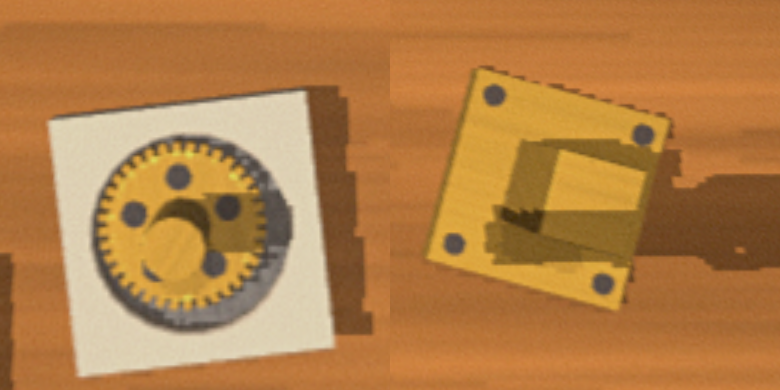

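The small wheel lies flat in its recess, with its centre about 3 mm from the recess centre. The square plate is free: boss centre about (0.443, 0.082), yaw about −14.8°.

```bash
python3 -c "
from h import *
go(.443,.082,.07,-.258)"
```

```text
shift [0.0285 0.1759 0.1066] rot [-0.0056 -0.0036  0.2579] n50 4.2 nrot 1.7 t 8.2 pos [0.4141 0.2574 0.1773] yaw -0.0001
```

arm_command(
  deltas=[-1, 0.0285, 0.176, 0.05, 0, 0, 0.258, -1, 0.0285, 0.176, 0.05, 0, 0, 0.258, -1, 0.0285, 0.176, 0.05, 0, 0, 0.258, -1, 0.0285, 0.176, 0.05, 0, 0, 0.258, -1, 0.0285, 0.176, 0.107, 0, 0, 0.258, -1, 0.0285, 0.176, 0.107, 0, 0, 0.258, -1, 0.0285, 0.176, 0.107, 0, 0, 0.258, -1, 0.0285, 0.176, 0.107, 0, 0, 0.258],
)

```text
clock: 9.0
position: [0.4421, 0.0821, 0.0671]
tool_rot: [0.0, 0.992, -0.128, 0.0]
force: [0.1, -0.1, 0.4]
opening: 0.0854
grasp_force: 0.0
```

```bash
python3 -c "
from h import *
go(.443,.082,.0095,-.258)"
```

```text
shift [ 0.0009 -0.0001  0.0576] rot [ 0.0003 -0.0003  0.0017] n50 1.2 nrot 0.0 t 9.0 pos [0.4421 0.0821 0.0671] yaw -0.2563
```

arm_command(
  deltas=[-1, 0.001, 0, 0.03, 0, 0, 0, -1, 0.001, 0, 0.057, 0, 0, 0, -1, 0.001, 0, 0.057, 0, 0, 0, 1, 0.001, 0, 0.057, 0, 0, 0, 1, 0.001, 0, 0.057, 0, 0, 0, 1, 0.001, 0, 0.057, 0, 0, 0, 1, 0.001, 0, 0.057, 0, 0, 0, 1, 0.001, 0, 0.057, 0, 0, 0, 1, 0.001, 0, 0.057, 0, 0, 0, 1, 0.001, 0, 0.057, 0, 0, 0],
  force=80,
)

```text
clock: 10.0
position: [0.4432, 0.0814, 0.0107]
tool_rot: [-0.001, 0.992, -0.128, 0.001]
force: [-3.4, 0.3, 11.9]
opening: 0.0287
grasp_force: 79.6
```

```bash
python3 -c "
from h import *
print(r.sense()['force'],r.sense()['opening'])
go(.6695,.1800,.10,-.085)"
```

```text
[-3.42286168  0.32613283 11.92033617] 0.028660483051492994
shift [ 0.1939 -0.1531 -0.0888] rot [-0.0012 -0.0015 -0.1723] n50 5.2 nrot 1.1 t 10.0 pos [0.4432 0.0814 0.0107] yaw -0.2573
```

arm_command(
  deltas=[1, 0, 0, -0.015, 0, 0, 0, 1, 0, 0, -0.05, 0, 0, 0, 1, 0, 0, -0.09, 0, 0, 0, 1, 0.194, -0.153, -0.09, 0, 0, -0.172, 1, 0.194, -0.153, -0.09, 0, 0, -0.172, 1, 0.194, -0.153, -0.09, 0, 0, -0.172, 1, 0.194, -0.153, -0.09, 0, 0, -0.172, 1, 0.194, -0.153, -0.09, 0, 0, -0.172, 1, 0.194, -0.153, -0.09, 0, 0, -0.172, 1, 0.194, -0.153, -0.09, 0, 0, -0.172, 1, 0.194, -0.153, -0.09, 0, 0, -0.172],
)

```text
clock: 11.1
position: [0.6679, 0.1789, 0.0987]
tool_rot: [0.0, 0.999, -0.043, -0.001]
force: [-0.4, -0.2, -4.9]
opening: 0.0284
grasp_force: 80.2
```

```bash
python3 - <<'E'
from h import *
s=r.sense();im=r.camera("wrist");c=cam("wrist",s)
print(s["opening"],s["grasp_force"],s["force"])
t,_=whites(im,c);print(t)
o=ortho(im,c,.012,.75,.26,390,390,2500)
cv2.imwrite("pics/zoom5.png",o)
go(.670,.1805,.02,-.085)
E
```

```text
0.028366030136392367 80.15135049819946 [-0.41247115 -0.20362435 -4.87693745]
[]
shift [ 0.0019 -0.0018  0.0793] rot [ 0.0004  0.001  -0.001 ] n50 1.6 nrot 0.0 t 11.15 pos [0.668  0.1789 0.0993] yaw -0.086
```

View pics/zoom5.png

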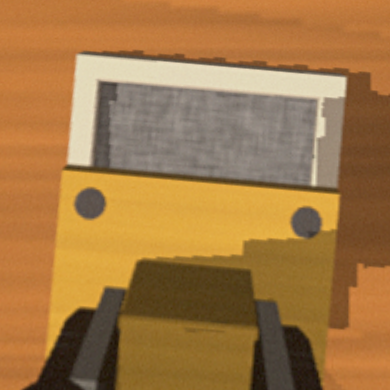

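The plate is parallel to the square tray, centre about (0.670, 0.180). Lowering.

arm_command(
  deltas=[1, 0.002, -0.001, 0.04, 0, 0, 0, 1, 0.002, -0.001, 0.065, 0, 0, 0, 1, 0.002, -0.001, 0.075, 0, 0, 0, 1, 0.002, -0.001, 0.079, 0, 0, 0, 1, 0.002, -0.001, 0.081, 0, 0, 0, 1, 0.002, -0.001, 0.082, 0, 0, 0, 1, 0.002, -0.001, 0.082, 0, 0, 0],
)

```text
clock: 11.85
position: [0.6718, 0.1806, 0.0186]
tool_rot: [-0.0, 0.999, -0.043, 0.001]
force: [-0.2, 0.0, -3.8]
opening: 0.0287
grasp_force: 80.0
```

arm_command(
  deltas=[1, -0.001, 0, 0.001, 0, 0, 0, 1, -0.001, 0, 0.002, 0, 0, 0, 1, -0.001, 0, 0.002, 0, 0, 0],
)

```text
clock: 12.15
position: [0.6705, 0.1806, 0.0169]
tool_rot: [-0.0, 0.999, -0.043, 0.001]
force: [-2.9, -0.2, 5.1]
opening: 0.0282
grasp_force: 81.2
```

arm_command(
  deltas=[-0.2, 0, 0, 0, 0, 0, 0, -0.2, 0, 0, 0, 0, 0, 0, -0.2, 0, 0, 0, 0, 0, 0, -0.2, 0, 0, 0, 0, 0, 0, -0.2, 0, 0, -0.02, 0, 0, 0, -1, 0, 0, -0.06, 0, 0, 0, -1, 0, 0, -0.11, 0, 0, 0, -1, 0, 0, -0.15, 0, 0, 0, -1, 0, 0, -0.15, 0, 0, 0],
)

```text
clock: 13.05
position: [0.6737, 0.1816, 0.1731]
tool_rot: [-0.002, 0.999, -0.042, 0.005]
force: [0.6, 0.1, 0.9]
opening: 0.0858
grasp_force: 0.0
```

```bash
python3 - <<'E'
from h import *
s=r.sense();im=r.camera("wrist");c=cam("wrist",s)
cv2.imwrite("pics/w6.png",im)
go(.446,-.082,.13,-.646)
E
```

```text
shift [-0.203   0.2817  0.0372] rot [-0.0052 -0.0049  0.5605] n50 7.0 nrot 3.7 t 13.1 pos [0.672  0.1812 0.1695] yaw -0.0856
```

View pics/w6.png

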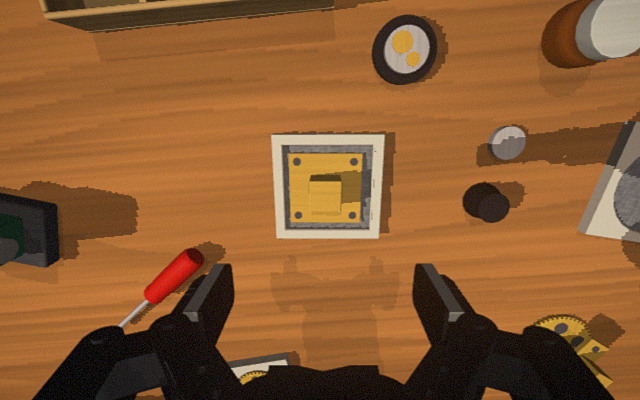

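The square plate lies squarely in its recess at (325,187), and the loupe at (487,202) is undisturbed. Next is the bridge.

arm_command(
  deltas=[-1, -0.203, 0.282, 0.037, 0, 0, 0.56, -1, -0.203, 0.282, 0.037, 0, 0, 0.56, -1, -0.203, 0.282, 0.037, 0, 0, 0.56, -1, -0.203, 0.282, 0.037, 0, 0, 0.56, -1, -0.203, 0.282, 0.037, 0, 0, 0.56, -1, -0.203, 0.282, 0.037, 0, 0, 0.56, -1, -0.203, 0.282, 0.037, 0, 0, 0.56, -1, -0.203, 0.282, 0.037, 0, 0, 0.56, -1, -0.203, 0.282, 0.037, 0, 0, 0.56, -1, -0.203, 0.282, 0.037, 0, 0, 0.56],
)

```text
clock: 14.1
position: [0.4443, -0.083, 0.1282]
tool_rot: [0.0, 0.948, -0.317, 0.0]
force: [0.4, 1.2, 0.3]
opening: 0.0852
grasp_force: 0.0
```

```bash
python3 - <<'E'
from h import *
s=r.sense();im=r.camera("wrist");c=cam("wrist",s)
o=ortho(im,c,.064,.51,-.02,390,390,3000)
o2=ortho(im,c,.037,.51,-.02,390,390,3000)
cv2.imwrite("pics/zoom7.png",np.hstack([o,o2]))
go(.446,-.082,.041,-.646)
E
```

```text
shift [ 0.0008 -0.0015  0.0872] rot [ 0.0001 -0.      0.0007] n50 1.7 nrot 0.0 t 14.15 pos [ 0.4445 -0.0827  0.1282] yaw -0.6453
```

View pics/zoom7.png

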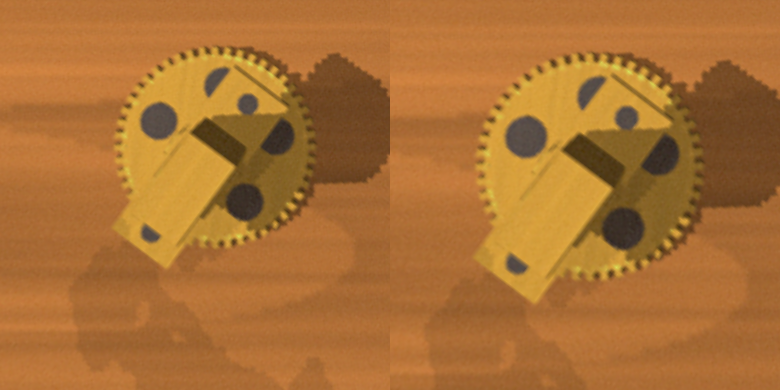

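The bridge's boss centre is about (0.446, −0.082), yaw about −37°. It is brass, sits on the great wheel, and neither blue part is in this crop. Gripping.

arm_command(
  deltas=[-1, 0.001, -0.001, 0.045, 0, 0, 0.008, -1, 0.001, -0.001, 0.087, 0, 0, 0.008, -1, 0.001, -0.001, 0.087, 0, 0, 0.008, -1, 0.001, -0.001, 0.087, 0, 0, 0.008, 1, 0.001, -0.001, 0.087, 0, 0, 0.008, 1, 0.001, -0.001, 0.087, 0, 0, 0.008, 1, 0.001, -0.001, 0.087, 0, 0, 0.008, 1, 0.001, -0.001, 0.087, 0, 0, 0.008, 1, 0.001, -0.001, 0.087, 0, 0, 0.008, 1, 0.001, -0.001, 0.087, 0, 0, 0.008, 1, 0.001, -0.001, 0.087, 0, 0, 0.008, 1, 0.001, -0.001, 0.087, 0, 0, 0.008],
  force=60,
)

```text
clock: 15.35
position: [0.4456, -0.0829, 0.0423]
tool_rot: [-0.0, 0.947, -0.321, 0.001]
force: [-2.0, 1.9, 9.2]
opening: 0.0186
grasp_force: 58.7
```

```bash
python3 -c "
from h import *
go(.378,-.280,.13,-.183)"
```

```text
shift [ 0.0662  0.1975 -0.0878] rot [-0.0006 -0.0011 -0.4705] n50 4.5 nrot 3.1 t 15.35 pos [ 0.4456 -0.0829  0.0423] yaw -0.6535
```

arm_command(
  deltas=[1, 0, 0, -0.015, 0, 0, 0, 1, 0, 0, -0.05, 0, 0, 0, 1, 0, 0, -0.088, 0, 0, 0, 1, 0.066, 0.198, -0.088, 0, 0, -0.47, 1, 0.066, 0.198, -0.088, 0, 0, -0.47, 1, 0.066, 0.198, -0.088, 0, 0, -0.47, 1, 0.066, 0.198, -0.088, 0, 0, -0.47, 1, 0.066, 0.198, -0.088, 0, 0, -0.47, 1, 0.066, 0.198, -0.088, 0, 0, -0.47, 1, 0.066, 0.198, -0.088, 0, 0, -0.47, 1, 0.066, 0.198, -0.088, 0, 0, -0.47],
)

```text
clock: 16.45
position: [0.3771, -0.2798, 0.1293]
tool_rot: [-0.0, 0.996, -0.092, -0.0]
force: [-0.2, 0.3, -1.1]
opening: 0.0187
grasp_force: 59.4
```

```bash
python3 - <<'E'
from h import *
s=r.sense();im=r.camera("wrist");c=cam("wrist",s)
print(s["opening"],s["grasp_force"],s["force"])
o=ortho(im,c,.012,.47,-.20,390,390,2500)
cv2.imwrite("pics/zoom8.png",np.hstack([o,cv2.copyMakeBorder(cv2.resize(im,(390,244)),0,146,0,0,0)]))
go(.377,-.280,.02,-.183)
E
```

```text
0.018712556984499442 59.43701148033142 [-0.22075091  0.28978367 -1.09077991]
shift [-0.0003  0.0005  0.1094] rot [-0.0001 -0.0001  0.    ] n50 2.2 nrot 0.0 t 16.5 pos [ 0.3774 -0.2796  0.1294] yaw -0.183
```

View pics/zoom8.png

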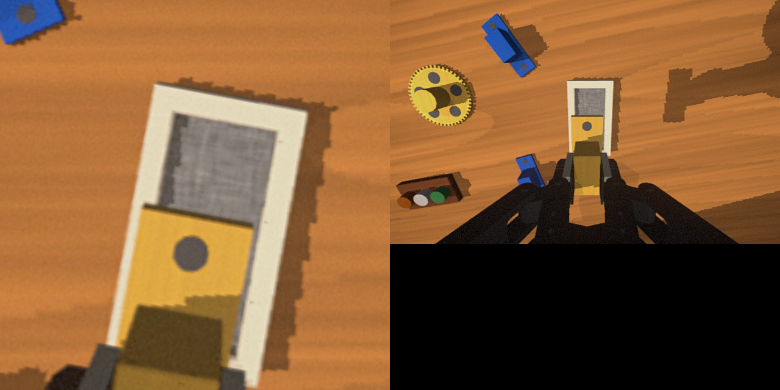

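```bash
python3 - <<'E'
from h import *
c=cam("wrist",r.sense());k=640/390
for p in[(530,160),(520,185),(545,185)]:print(px2w(c,((p[0]-390)*k,p[1]*k),.02))
E
```

```text
[ 0.3342171  -0.18358179  0.02      ]
[ 0.29449778 -0.15600868  0.02      ]
[ 0.28734919 -0.19445246  0.02      ]
```

arm_command(
  deltas=[1, -0.001, 0.0025, 0.045, 0, 0, 0, 1, -0.001, 0.0025, 0.09, 0, 0, 0, 1, -0.001, 0.0025, 0.105, 0, 0, 0, 1, -0.001, 0.0025, 0.109, 0, 0, 0, 1, -0.001, 0.0025, 0.111, 0, 0, 0, 1, -0.001, 0.0025, 0.112, 0, 0, 0, 1, -0.001, 0.0025, 0.112, 0, 0, 0],
)

```text
clock: 17.2
position: [0.3767, -0.2826, 0.0184]
tool_rot: [0.0, 0.996, -0.091, 0.001]
force: [0.7, -0.1, -1.6]
opening: 0.0193
grasp_force: 59.3
```

arm_command(
  deltas=[1, 0, 0, 0.001, 0, 0, 0, 1, 0, 0, 0.002, 0, 0, 0, 1, 0, 0, 0.002, 0, 0, 0],
)

```text
clock: 17.5
position: [0.3763, -0.2827, 0.0163]
tool_rot: [0.0, 0.996, -0.092, 0.001]
force: [-0.9, 2.3, 8.0]
opening: 0.0187
grasp_force: 60.6
```

Contact at the expected height, so I'll release and rise.

arm_command(
  deltas=[0, 0, 0, 0, 0, 0, 0, 0, 0, 0, 0, 0, 0, 0, 0, 0, 0, 0, 0, 0, 0, 0, 0, 0, 0, 0, 0, 0, 0, 0, 0, -0.02, 0, 0, 0, -1, 0, 0, -0.06, 0, 0, 0, -1, 0, 0, -0.11, 0, 0, 0, -1, 0, -0.03, -0.16, 0, 0, 0, -1, 0, -0.03, -0.16, 0, 0, 0],
)

```text
clock: 18.4
position: [0.3838, -0.253, 0.1806]
tool_rot: [0.001, 0.996, -0.091, 0.004]
force: [0.1, -1.0, -0.7]
opening: 0.0855
grasp_force: 0.0
```

```bash
python3 - <<'E'
from h import *
s=r.sense();im=r.camera("wrist");c=cam("wrist",s)
o=ortho(im,c,.012,.47,-.20,390,390,2500)
o2=ortho(im,c,.032,.51,-.02,390,390,3000)
cv2.imwrite("pics/zoom9.png",np.hstack([o,o2]))
go(.443,-.082,.09,-.183)
E
```

```text
shift [ 0.0271 -0.1787  0.0895] rot [ 0.0003 -0.0073  0.0004] n50 4.0 nrot 0.0 t 18.45 pos [ 0.3833 -0.2527  0.1793] yaw -0.1826
```

View pics/zoom9.png

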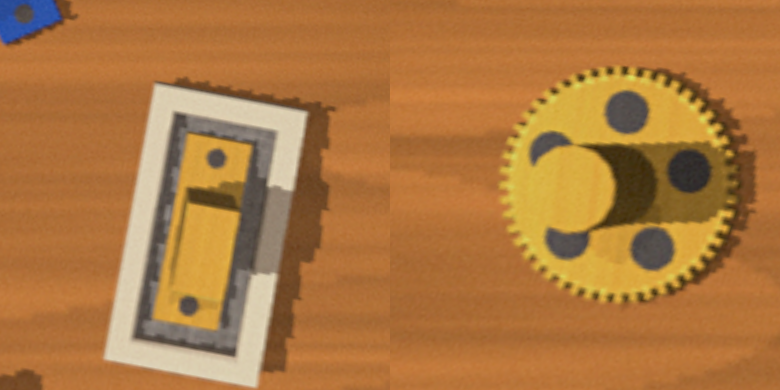

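The bridge lies centred in its recess. The great wheel's boss centre is about (0.4465, −0.081).

arm_command(
  deltas=[-1, 0.0305, -0.179, 0.05, 0, 0, 0, -1, 0.0305, -0.179, 0.05, 0, 0, 0, -1, 0.0305, -0.179, 0.05, 0, 0, 0, -1, 0.0305, -0.179, 0.05, 0, 0, 0, -1, 0.0305, -0.179, 0.09, 0, 0, 0, -1, 0.0305, -0.179, 0.1, 0, 0, 0, -1, 0.0305, -0.179, 0.1, 0, 0, 0, -1, 0.0305, -0.179, 0.1, 0, 0, 0],
)

```text
clock: 19.25
position: [0.4438, -0.0834, 0.0757]
tool_rot: [0.0, 0.996, -0.092, -0.0]
force: [-0.0, 0.7, 0.3]
opening: 0.0851
grasp_force: 0.0
```

```bash
python3 -c "
from h import *
go(.4465,-.081,.0105,-.183)"
```

```text
shift [ 0.0022 -0.0029  0.0652] rot [ 0.0007  0.0007 -0.0016] n50 1.3 nrot 0.0 t 19.25 pos [ 0.4438 -0.0834  0.0757] yaw -0.1846
```

arm_command(
  deltas=[-1, 0.002, -0.003, 0.035, 0, 0, 0, -1, 0.002, -0.003, 0.065, 0, 0, 0, -1, 0.002, -0.003, 0.065, 0, 0, 0, -1, 0.002, -0.003, 0.065, 0, 0, 0, 1, 0.002, -0.003, 0.065, 0, 0, 0, 1, 0.002, -0.003, 0.065, 0, 0, 0, 1, 0.002, -0.003, 0.065, 0, 0, 0, 1, 0.002, -0.003, 0.065, 0, 0, 0, 1, 0.002, -0.003, 0.065, 0, 0, 0, 1, 0.002, -0.003, 0.065, 0, 0, 0, 1, 0.002, -0.003, 0.065, 0, 0, 0],
  force=80,
)

```text
clock: 20.35
position: [0.4467, -0.0802, 0.0115]
tool_rot: [0.0, 0.996, -0.091, 0.0]
force: [-3.3, -0.6, 14.5]
opening: 0.0275
grasp_force: 77.7
```

```bash
python3 -c "
from h import *
go(.6415,-.1545,.10,-.183)"
```

```text
shift [ 0.2051  0.0376 -0.0883] rot [ 0.0001 -0.0009 -0.0002] n50 4.5 nrot 0.0 t 20.35 pos [ 0.4467 -0.0802  0.0115] yaw -0.1832
```

arm_command(
  deltas=[1, 0, 0, -0.015, 0, 0, 0, 1, 0, 0, -0.05, 0, 0, 0, 1, 0, 0, -0.09, 0, 0, 0, 1, 0.205, 0.038, -0.09, 0, 0, 0, 1, 0.205, 0.038, -0.09, 0, 0, 0, 1, 0.205, 0.038, -0.09, 0, 0, 0, 1, 0.205, 0.038, -0.09, 0, 0, 0, 1, 0.205, 0.038, -0.09, 0, 0, 0, 1, 0.205, 0.038, -0.09, 0, 0, 0, 1, 0.205, 0.038, -0.09, 0, 0, 0],
)

```text
clock: 21.35
position: [0.6396, -0.1546, 0.0992]
tool_rot: [-0.0, 0.996, -0.092, -0.001]
force: [-0.5, -0.1, -3.3]
opening: 0.0274
grasp_force: 80.0
```

```bash
python3 - <<'E'
from h import *
s=r.sense();im=r.camera("wrist");c=cam("wrist",s)
print(s["opening"],s["grasp_force"],s["force"])
o=ortho(im,c,.012,.75,-.06,450,450,2500)
cv2.imwrite("pics/zoom10.png",o)
go(.6415,-.1545,.02,-.183)
E
```

```text
0.027422637220157677 80.01585245132446 [-0.49888984 -0.13315661 -3.29408937]
shift [ 0.0021 -0.0003  0.0798] rot [-0.0001  0.0019 -0.0009] n50 1.6 nrot 0.0 t 21.4 pos [ 0.6395 -0.1545  0.0998] yaw -0.1839
```

View pics/zoom10.png

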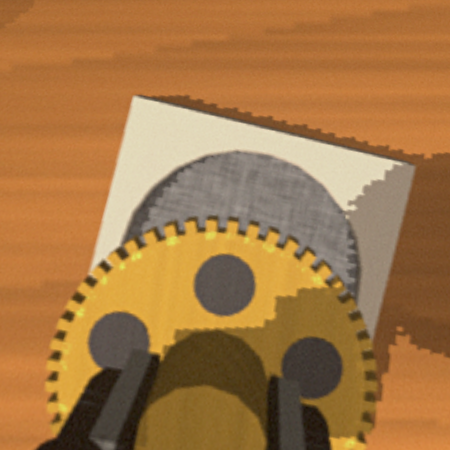

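The great tray's recess centre is about (0.6416, −0.156). Lowering.

arm_command(
  deltas=[1, 0.002, 0.001, 0.04, 0, 0, 0, 1, 0.002, 0.001, 0.065, 0, 0, 0, 1, 0.002, 0.001, 0.075, 0, 0, 0, 1, 0.002, 0.001, 0.079, 0, 0, 0, 1, 0.002, 0.001, 0.081, 0, 0, 0, 1, 0.002, 0.001, 0.082, 0, 0, 0, 1, 0.002, 0.001, 0.083, 0, 0, 0, 1, 0.002, 0.001, 0.083, 0, 0, 0],
)

```text
clock: 22.2
position: [0.6432, -0.1562, 0.0181]
tool_rot: [-0.0, 0.996, -0.092, 0.001]
force: [0.5, 0.2, -4.2]
opening: 0.0274
grasp_force: 79.9
```

arm_command(
  deltas=[1, -0.001, 0, 0.001, 0, 0, 0, 1, -0.001, 0, 0.0015, 0, 0, 0, 1, -0.001, 0, 0.0015, 0, 0, 0],
)

```text
clock: 22.5
position: [0.6429, -0.1562, 0.0177]
tool_rot: [0.0, 0.996, -0.091, 0.001]
force: [-1.4, 0.7, 6.9]
opening: 0.0272
grasp_force: 80.9
```

arm_command(
  deltas=[-0.2, 0, 0, 0, 0, 0, 0, -0.2, 0, 0, 0, 0, 0, 0, -0.2, 0, 0, 0, 0, 0, 0, -0.2, 0, 0, 0, 0, 0, 0, -0.2, 0, 0, -0.02, 0, 0, 0, -1, 0, 0, -0.06, 0, 0, 0, -1, 0, 0, -0.11, 0, 0, 0, -1, -0.11, -0.15, -0.3, 0, 0, -0.18, -1, -0.11, -0.15, -0.3, 0, 0, -0.18, -1, -0.11, -0.15, -0.3, 0, 0, -0.18, -1, -0.11, -0.15, -0.3, 0, 0, -0.18, -1, -0.11, -0.15, -0.3, 0, 0, -0.18],
)

```text
clock: 23.7
position: [0.5649, 0.0025, 0.306]
tool_rot: [-0.0, 1.0, -0.002, 0.0]
force: [2.2, 1.5, 0.0]
opening: 0.0858
grasp_force: 0.0
```

arm_command(
  deltas=[-1, 0, 0, 0, 0, 0, 0, -1, 0, 0, 0, 0, 0, 0],
)

```text
clock: 23.9
position: [0.5659, 0.0025, 0.3058]
tool_rot: [-0.001, 1.0, -0.001, 0.001]
force: [-0.5, 0.3, -0.9]
opening: 0.0856
grasp_force: 0.0
```

```bash
python3 - <<'E'
from h import *
s=r.sense();print(s["position"],s["force"]);im=r.camera("wrist");cv2.imwrite("pics/w11.png",im)
E
```

```text
[0.56586984 0.00247671 0.3057784 ] [-0.50646475  0.34003239 -0.93502318]
```

View pics/w11.png

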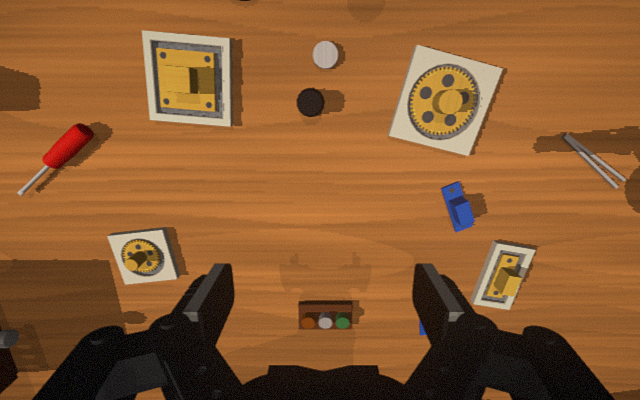

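All four parts sit in their recesses: square (188,78), great wheel (444,100), small wheel (142,258), bridge (505,277). The loupe at (311,102) hasn't moved, and the gripper is clear.

```bash
python3 -c "
from cell import r
print(r.hand_in())"
```

```text
the job is handed in; nothing more can be done
None
```

All four parts are set down in their own recesses, the loupe wasn't touched, and I handed the job in at about 24 s; the hand-in returned no verdict.

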